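Set the in/out flip tags of the objective board

TASK

Spare microscope objectives stand in a black storage board with a hinged flip tag in front of each socket, and some tags no longer tell the truth. Set them with a fingertip so that every socket holding an objective has its tag leaning back towards it (ring face shown to the front), and the socket closed by the flat dust plug has its tag tipped forward (ring face down, bar face up). Push gently, leave alone the tags that already read right, grasp or lift nothing, touch neither the objectives nor the plug, and leave the things round the board where they are.

Things in the scene. Friction and masses are not known exactly. Their poses are not given: they have to be found in the camera images.
- tag_1 (a joint): hinge of flip tag 1, rad: 0 upright, +0.70 leaning back towards the sockets on its stop (ring face shown to the front), -0.70 leaning forward on its stop (ring face turned down, bar face up). Once more than 0.1 rad past upright it falls by itself to the stop on that side; a push of well under 1 N at its upper edge moves it. The numbers of the tags are in no fixed order along the board.
- tag_1_edge (a point): middle of the curled upper edge of flip tag 1, a round bead 6 mm thick and 32 mm wide that moves with the tag. The tag is a white leaf 3 mm thick, 32 mm wide, 38 mm from hinge to this point; its z axis runs from the hinge to the edge, its x axis looks out of the bar face.
- tag_1_hinge (a point): point on the hinge line in the middle of tag 1, fixed in its steel bracket (26 x 40 mm, cheeks up to 28 mm over the board, that is 8 mm over this point), 34 mm above the bench. z is up, y along the row of tags (the hinge line), x points back over the socket that the tag belongs to: the socket's centre is 90 mm from here along x. Tags and sockets are 48 mm apart along y.
- tag_2 (a joint): hinge of flip tag 2, rad: 0 upright, +0.70 leaning back towards the sockets on its stop (ring face shown to the front), -0.70 leaning forward on its stop (ring face turned down, bar face up). Once more than 0.1 rad past upright it falls by itself to the stop on that side; a push of well under 1 N at its upper edge moves it. The numbers of the tags are in no fixed order along the board.
- tag_2_edge (a point): middle of the curled upper edge of flip tag 2, a round bead 6 mm thick and 32 mm wide that moves with the tag. The tag is a white leaf 3 mm thick, 32 mm wide, 38 mm from hinge to this point; its z axis runs from the hinge to the edge, its x axis looks out of the bar face.
- tag_2_hinge (a point): point on the hinge line in the middle of tag 2, fixed in its steel bracket (26 x 40 mm, cheeks up to 28 mm over the board, that is 8 mm over this point), 34 mm above the bench. z is up, y along the row of tags (the hinge line), x points back over the socket that the tag belongs to: the socket's centre is 90 mm from here along x. Tags and sockets are 48 mm apart along y.
- tag_3 (a joint): hinge of flip tag 3, rad: 0 upright, +0.70 leaning back towards the sockets on its stop (ring face shown to the front), -0.70 leaning forward on its stop (ring face turned down, bar face up). Once more than 0.1 rad past upright it falls by itself to the stop on that side; a push of well under 1 N at its upper edge moves it. The numbers of the tags are in no fixed order along the board.
- tag_3_edge (a point): middle of the curled upper edge of flip tag 3, a round bead 6 mm thick and 32 mm wide that moves with the tag. The tag is a white leaf 3 mm thick, 32 mm wide, 38 mm from hinge to this point; its z axis runs from the hinge to the edge, its x axis looks out of the bar face.
- tag_3_hinge (a point): point on the hinge line in the middle of tag 3, fixed in its steel bracket (26 x 40 mm, cheeks up to 28 mm over the board, that is 8 mm over this point), 34 mm above the bench. z is up, y along the row of tags (the hinge line), x points back over the socket that the tag belongs to: the socket's centre is 90 mm from here along x. Tags and sockets are 48 mm apart along y.
- board: black storage board, 130 mm deep (x) x 148 mm wide (y) x 14 mm thick, fixed to the bench; origin at the centre of its underside, x pointing from the tags at the front to the sockets at the rear, z up. Three sockets of 28 mm, 8 mm deep, in a row at x = +47 mm, y = -48, 0, +48 mm; the three tag hinges in a row at x = -43 mm.
- objective_10_centre (a point): a spare microscope objective, white pointed barrel 26 mm in diameter and 48 mm tall, standing nose up and loose in one of the three sockets (its top 54 mm above the bench); the point is on its axis, 24 mm above its foot. Not to be touched.
- objective_63_centre (a point): a spare microscope objective, white pointed barrel 26 mm in diameter and 48 mm tall, standing nose up and loose in one of the three sockets (its top 54 mm above the bench); the point is on its axis, 24 mm above its foot. Not to be touched.
- plug: grey dust plug, a flat disc 35 mm in diameter lying 4 mm proud of the board, its stem in the one socket that has no objective; origin on its axis at the underside of the stem, z up. Not to be touched.
- oil_dropper: small brown bottle with a black cap, 28 mm in diameter, 62 mm tall, standing on the bench near the board; origin at its foot. To be left alone.
- filter_cube: black cube with round windows, 41 x 36 x 41 mm, standing on the bench near the board; origin under its centre. To be left alone.
- tweezers: black tweezers, 11 x 124 x 10 mm, lying on the bench near the board, long axis y; origin under the middle. To be left alone.
Mind the look-alikes: they are no part of the job. Leave any yellow look-alike of the part that bears objective_10_centre alone. What is shaped like the part that bears objective_63_centre but blue is not meant.

How it is judged:
By the outcome, as a careful person would: the job done as asked, in the order asked, and still so for the second after the job is handed in, with the robot touching nothing.
It also fails if it takes over 43 s, if anything falls off the work surface, if the arm or the gripper's body presses on something with over 40 N, if the wrist force passes 120 N, or if a joint passes its speed limit or range.

ROBOT

A 6-joint arm with a two-finger parallel gripper is mounted at the origin on a cart in front of the work surface, level with it; the furniture and walls round the work are solid. World frame = base frame: x ahead of the robot, y to its left, z up, the work surface at z = 0. Lengths are in m, angles in rad, forces in N, time in s.
With the tool pointing down it reaches from about 0.375 to 0.9 m from the base axis. Payload 3.1 kg.
Tool frame: the origin (TCP) lies where the fingers leave the gripper's body, on its centre line; the fingertips stand 70 mm ahead of it and the grasp point (between the pads) lies 51 mm ahead of it; z points along the fingers, y is the line along which they close (so a half turn about z gives the same grasp; the last joint's range is limited). The gripper opens to 87 mm and grips with 3 to 60 N. Pads are 19 mm wide; open, the fingers measure 117 mm over their backs; the gripper's body (75 mm by 190 mm) begins 51 mm behind the grasp point.
Start: joints at [1.012, 0.527, 1.433, -0, 1.181, -0.178], TCP at [0.232, 0.58, 0.292] pointing down, gripper open.
Joint ranges: [-3.08, 3.08], [-0.75, 2.2], [0.22, 2.44], [-1.43, 4.57], [0, 2.65], [-2.85, 2.85]. Speed limits (rad/s): [2.79, 2.79, 3.14, 3.14, 3.14, 3.14].

INTERFACE

Orientations are given as a unit quaternion [x, y, z, w].
In Python, from rig import robot gives the robot as it stands.
- The arm moves only by the tool send_rows, never from a script. Its argument "deltas" is text: rows parted by semicolons, each of 7 numbers parted by spaces: the shift along the tool's x, y, z in mm, then the turn, a rotation vector about the tool's x, y, z in degrees, then the opening, from 0 (shut) to 1 (fully open). A call has 1 to 10 rows; each row shifts and turns the commanded pose from where the row before left it, along the tool's axes as they then stand; what a row does not reach is not made up. A row lasts 1/8 s, in which the tool goes at most 62.5 mm and 10.7 degrees, less where a joint would pass 70% of its speed; a pose out of reach is approached as far as the arm can. A call is refused whole if a number of a shift passes 62.5 or a number of a turn 10.7, either way. A call with a gripper value outside its range is refused whole. The fingers move at their own pace and stop on an object; "newtons" is the grip in N (left out, the last holds). Time passes only in rows, so rows that do not move let the fingers close. It gives the time, the measured TCP pose, the force, the opening and the grip force at its end, in the units of the state.
- robot.get_obs(): the state, without advancing time (a new reading comes with each control period).
- robot.camera(name): name is "scene" or "top" or "wrist"; returns a dict with "image" (420x560x3 uint8, red, green, blue), "depth" (420x560 float32, m along the optical axis (not along the pixel's ray), 0 where there is no reading), "fovy" (degrees; the focal length in pixels is half the picture's height over the tangent of half this angle, whatever the lens; pixels are square), "cx", "cy" (the principal point, pixels), "k1" (the pictures are not rectified: a ray, as slopes to the right and down, at radius r is drawn at 1 + k1 r^2 times it, then the intrinsics apply), "rvec" (rotation vector, rad) and "tvec" (3), from world to camera coordinates, as OpenCV has them. Camera axes: x right, y down, z forward; pixel columns grow to the right and rows downward; lengths in m; the calibration is good to about 2 mm. A picture is of the moment at which its call begins.
- robot.hand_in(): hands the job in; it is judged then, once.
Trained networks look in the newest picture that a camera, given by its name, has taken for a name from the list of things; names that differ only in an ending like _2 or _b are one class to them, and where a whole thing is asked for, a point or a joint stands for the part that bears it (a point fixed in the world has none). Each returns a list of dicts, best first, with "p" (0 to 1); they miss things now and then, are a little off and sometimes report something else, mostly with a low value. They report only what shows in the picture. A call takes as long as a camera call. They do not tell look-alikes from the thing itself.
- robot.find_in(camera, thing): "box" ([left, top, right, bottom] in pixels, round what is visible of it).
- robot.cut_out(camera, thing): "region" (420x560 bool, what is visible of it) and "box" ([left, top, right, bottom] in pixels, round what is visible of it).
The state is a dict: "time": time; "q": joint angles; "joint_velocities": joint speeds; "joint_torque": joint torques, N m; "position": TCP position; "tool_rot": TCP orientation; "ft_force": force on the tool from outside, world axes, zero at the start; "moment": the same for the moment, N m; "grip_width": finger opening in m; "grip_force": force on a finger pad.
Only numpy, scipy, OpenCV 4.12 (cv2) and the standard library are available. Lean on these libraries where they do the work, as an engineer would, in place of code of your own. Each camera call takes 0.05 s, during which the arm holds its last target. There are 200 camera calls.

## Working session

There is one attempt and no reset: what is moved stays moved. The work goes in short steps, Python scripts to look and compute and a tool call to move; the robot and the scene stay as the last step left them, time stands still between calls to the robot, and variables do not carry over. Pictures are saved under pics/ and viewed, at most 10 in all, crops included, and the job is handed in when it is done.

Besides the shell and the picture viewer there is one more tool, called after "Call:" as name(argument=value, ...) on one line, values as JSON. send_rows: Moves the arm, as the interface text tells. Its arguments: {"type":"object","properties":{"deltas":{"type":"string"},"newtons":{"type":"number"}},"required":["deltas"]}

```bash
mkdir -p pics; cat > h.py <<'E'
import numpy as np, cv2
from rig import robot
def world(c,u,v,d):
    f=210/np.tan(np.radians(c["fovy"])/2); 
    xd=np.array([(u-c["cx"])/f,(v-c["cy"])/f],float); x=xd.copy()
    for _ in range(20): x=xd/(1+c["k1"]*(x@x))
    R=cv2.Rodrigues(np.array(c["rvec"],float))[0]
    return R.T@(np.array([x[0]*d,x[1]*d,d])-np.array(c["tvec"]).ravel())
def onz(c,u,v,z):
    a=world(c,u,v,0);b=world(c,u,v,1);return a+(b-a)*(z-a[2])/(b[2]-a[2])
def pix(c,p):
    f=210/np.tan(np.radians(c["fovy"])/2)
    R=cv2.Rodrigues(np.array(c["rvec"],float))[0]; q=R@np.array(p)+np.array(c["tvec"]).ravel()
    x=q[:2]/q[2]; x=x*(1+c["k1"]*(x@x)); return x*f+[c["cx"],c["cy"]]
E
python3 - <<'E'
from h import *
ims=[]
for n in ("scene","top"):
    c=robot.camera(n); cv2.imwrite(f"pics/{n}0.png",c["image"][:,:,::-1])
    for t in ("board","tag_1","objective_10_centre","objective_63_centre","plug","oil_dropper","filter_cube","tweezers"):
        for r in robot.cut_out(n,t)[:4]:
            v,u=np.nonzero(r["region"]); 
            if len(u)==0: continue
            d=c["depth"][v,u]; ok=d>0
            m=(np.median(u),np.median(v)); dd=np.median(d[ok]) if ok.any() else 0
            print(n,t,round(r["p"],2),[int(x) for x in r["box"]],world(c,*m,dd).round(3))
print(robot.get_obs())
E
```

```text
scene board 0.58 [260, 223, 302, 281] [0.5   0.062 0.014]
scene tag_1 0.72 [276, 228, 290, 242] [0.481 0.059 0.052]
scene tag_1 0.49 [266, 214, 280, 232] [0.508 0.099 0.052]
scene objective_10_centre 0.55 [191, 158, 202, 177] [0.613 0.443 0.026]
scene filter_cube 0.63 [415, 233, 432, 252] [ 0.677 -0.192  0.037]
top board 0.7 [279, 184, 353, 253] [0.508 0.034 0.013]
top tag_1 0.74 [302, 218, 317, 235] [0.48  0.061 0.052]
top tag_1 0.52 [311, 241, 324, 257] [0.431 0.035 0.051]
top tag_1 0.44 [286, 208, 301, 225] [0.508 0.1   0.053]
top objective_10_centre 0.48 [319, 202, 331, 208] [0.542 0.018 0.048]
top objective_63_centre 0.58 [338, 207, 349, 219] [ 0.514 -0.022  0.044]
top objective_63_centre 0.49 [370, 173, 383, 188] [ 0.601 -0.113  0.037]
top oil_dropper 0.44 [347, 150, 364, 163] [ 0.654 -0.062  0.041]
top filter_cube 0.5 [387, 140, 412, 164] [ 0.669 -0.176  0.039]
top tweezers 0.62 [401, 171, 433, 202] [ 0.585 -0.227  0.003]
{'time': 0.9, 'q': array([ 1.01150754e+00,  5.27433716e-01,  1.43268812e+00, -8.31152560e-06,
        1.18142124e+00, -1.78500673e-01]), 'joint_velocities': array([ 4.99654677e-04,  3.95673903e-04, -1.74348986e-03, -2.12902201e-05,
        9.02566630e-04, -1.60072589e-03]), 'joint_torque': array([ 5.25497853e-04, -4.39992321e+01, -1.76991892e+01,  6.33976003e-02,
        5.03381202e-02, -3.33497292e-05]), 'position': array([0.23224507, 0.58022291, 0.29229296]), 'tool_rot': array([1.89244299e-01, 9.81930036e-01, 2.17369701e-05, 1.25253744e-05]), 'ft_force': array([-0.42742511, -0.45314208,  0.72870693]), 'moment': array([0.03800977, 0.04082628, 0.0309253 ]), 'grip_force': 0.0, 'grip_width': 0.08702270722464904}
```

```bash
ls pics
```

```text
scene0.png
top0.png
```

```bash
python3 - <<'E'
import cv2,numpy as np
a=cv2.imread("pics/scene0.png")[200:300,240:340];b=cv2.imread("pics/top0.png")[170:270,265:365]
cv2.imwrite("pics/crop0.png",np.hstack([cv2.resize(x,(400,400),interpolation=cv2.INTER_CUBIC) for x in(a,b)]))
E
```

```text
(no output)
```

View pics/crop0.png

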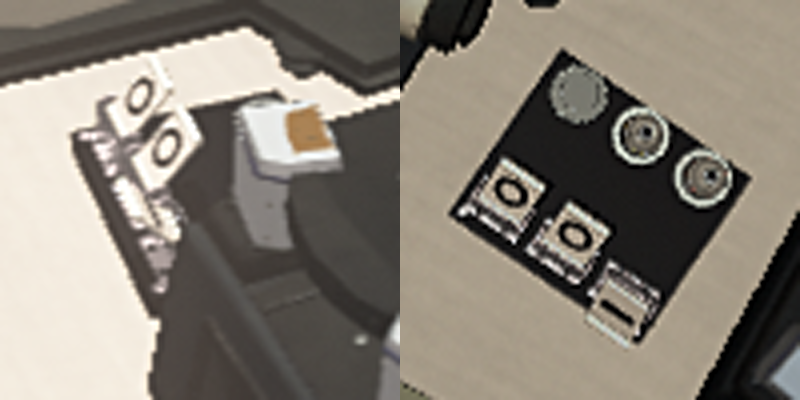

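View pics/top0.png

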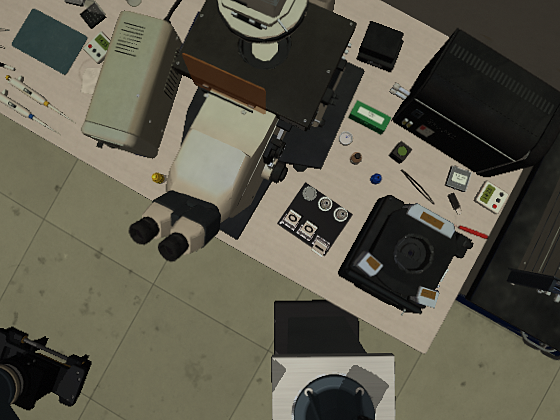

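```bash
python3 - <<'E'
from h import *
c=robot.camera("top")
for n,p in dict(rearL=(305,182.5),rearR=(352.5,215),frL=(277.5,223),frR=(325,256)).items(): print(n,onz(c,*p,0.014).round(4))
for n,p,z in (("plug",(310,193.5),.018),("o1",(324.5,203.5),.054),("o2",(341,214),.054),("tagL",(293,217),.05),("tagM",(308.5,228),.05),("tagR",(319.5,248),.05)): print(n,onz(c,*p,z).round(4))
# height map, 5cm cells
g={}
for v in range(0,420,2):
  for u in range(0,560,2):
    d=c["depth"][v,u]
    if d>0:
      p=world(c,u,v,d);k=(int(np.floor(p[0]/.05)),int(np.floor(p[1]/.05)));g[k]=max(g.get(k,-9),p[2])
ys=list(range(14,-7,-1));print("y cm",[y*5 for y in ys])
for x in range(16,1,-1): print(x*5,*["%4d"%(g[(x,y)]*1000) if (x,y) in g else "   ." for y in ys])
E
```

```text
rearL [0.5976 0.0649 0.014 ]
rearR [ 0.5119 -0.0554  0.014 ]
frL [0.4944 0.1373 0.014 ]
frR [0.4083 0.0172 0.014 ]
plug [0.5686 0.0528 0.018 ]
o1 [0.5402 0.0194 0.054 ]
o2 [ 0.5137 -0.0208  0.054 ]
tagL [0.5082 0.0976 0.05  ]
tagM [0.4805 0.0598 0.05  ]
tagR [0.4308 0.0335 0.05  ]
y cm [70, 65, 60, 55, 50, 45, 40, 35, 30, 25, 20, 15, 10, 5, 0, -5, -10, -15, -20, -25, -30]
80   18    3    0    .  186  187  186  166  299  300  469  471  471  470  300  298   33    3  253  255  253
75   22   14    .  178  186  186  185   31  300  377  377  536  557  435  302  291   46   45  252  255  254
70   15    2    2  185  187  186  183   32    .  294  377  379  378  299  298   32   42   45  234  250  254
65    2    2    4  182  186  187  174    2    .  322  307  297  298  299  242   30   63    3   44   37  245
60 -753    .    0    3    3   47   48    .  321  324  323  323  264   33   31    3   44   48   37   10    3
55 -759    .    .    .    0    2    0    .  322  323  323  321  109   21   38    4    3  121    5   10    3
50    .    .    .    .    .    .    .  367  365  358  345   29   66   65   54
[... 194 characters left out ...]
 2    5    2   63   67  174  178  174  176  177  171
35 -750 -754 -759 -747 -749 -753 -753 -753 -754 -759    .    2    2    3    3  175  177  174  176  171    3
30 -749  321 -754 -753 -748 -756 -750 -748 -746 -753 -752    .    0    4    3   56  116  174  177  177    2
25 -750  315  336  454  515 -752 -750 -752 -751 -755 -754 -749 -754    .    1    3    4   97  121    1    3
20 -753 -748  332  456  522  544 -753 -751 -751 -754 -753 -750 -749 -754 -755    .    2    3    4    4    4
15 -754 -752 -753  401  393  336 -753 -748 -753 -754 -749 -655 -648 -656    0  -11   -8    .    4    4    1
10 -754 -754 -753 -751 -750 -749 -752 -751 -751 -749 -750    2    5    5   12  270    3    2    2    .    .
```

```bash
cat >> h.py <<'E'
C=np.array([.5031,.0410]); th=np.radians(-35.1); X=np.array([np.cos(th),np.sin(th)]); Y=np.array([-X[1],X[0]])
def tob(p): d=np.asarray(p)[:2]-C; return np.array([d@X,d@Y,p[2]])*1000
def tow(b): return np.r_[C+(b[0]*X+b[1]*Y)/1000,b[2]/1000]
E
python3 - <<'E'
from h import *
g={}
for n in("top","scene"):
  c=robot.camera(n)
  for v in range(120,320):
   for u in range(150,430):
    d=c["depth"][v,u]
    if d>0:
      p=tob(world(c,u,v,d));k=(int(np.floor(p[0]/15)),int(np.floor(p[1]/15)));g[k]=max(g.get(k,-9),p[2])
ys=list(range(14,-13,-1));print("     ",*["%4d"%(y*15) for y in ys])
for x in range(10,-14,-1): print("%5d"%(x*15),*["%4d"%(g[(x,y)]) if (x,y) in g else "   ." for y in ys])
print(tob([0,0,0]))
E
```

```text
210  195  180  165  150  135  120  105   90   75   60   45   30   15    0  -15  -30  -45  -60  -75  -90 -105 -120 -135 -150 -165 -180
  150    .  212  209   33   32   33  246  244  241   31   32    4    2    3    3    3    4    2    2   38   33    1    4    3    .    .    .
  135    .  217  216   33   33   32  293   34   33   33   33    3    1    2    3    2    2    1    1    3    2  116  122  122  152  176  177
  120    .  218  220   33   33  299  300   33   33   32   32    3    3    3    2    2    2    2    2    2    2  112  125  124  175  177  177
  105    .  212  259  276  293  299  295   32   34   32   32    2    5    1    2    2    1    1    1    2    3  110  124  170  175  175  175
   90    .  283  285  263  263   32   33   33   33   30    3    3    2    3    3    3    4    4    3    2    2   45  122  170  170  172  171
   75  288  288  290  262  264  255   33   24   22    2    2    4    3    2    2    3    4    2    2    3    2    2  123  171  171  170  173
   60  289  290  290  287  267  260  109    3    3   17   17   19   17   16   17   18   16   18   16   16    2    3  122
[... 1761 characters left out ...]
 2    2    4    2    4    3    3    2    2    3    4    2    3    2    3    3    3    3    3
 -150  357  363  369  372  369  321    3    3    3    3    5    3    3    3    4    4    3    3    2    6    2    2    2    3    3    4    2
 -165  357  374  379  381  373  334    3    3    4    3    3    3    5    3    3    3    3    3    3    3    2    3    3    2    2    0    0
 -180  357  393  399  394  372  333    4    3    4    2    3    3    3    3    1    1   -2   -4    .    .    .    .    .    .    .    .    .
 -195  356  399  403  403  366    0    .    .    .    .    .    .    .    .    .    .    .    .    .    .    .    .    .    .    .    .    .
[-388.0359075  -322.82928072    0.        ]
```

Call:
send_rows(deltas="0 0 -26 0 0 10.3 0;0 0 -26 0 0 10.3 0;0 0 -26 0 0 10.3 0;0 0 -26 0 0 10.3 0;0 0 -26 0 0 10.3 0;0 0 -26 0 0 10.3 0;0 0 -26 0 0 10.3 0;0 0 -26 0 0 10.3 0;0 0 -26 0 0 10.3 0;0 0 -26 0 0 10.4 0", newtons=5)

```text
time: 2.3
position: [0.2321, 0.5801, 0.5531]
tool_rot: [0.888, 0.46, -0.0, 0.0]
ft_force: [0.2, 0.1, 0.2]
grip_width: 0.0017
grip_force: 0.0
```

Call:
send_rows(deltas="-31 52 0 0 0 0 0;-32 52 0 0 0 0 0;-32 52 0 0 0 0 0;-32 52 0 0 0 0 0;-32 52 0 0 0 0 0;-32 52 0 0 0 0 0;-32 52 0 0 0 0 0;-32 52 0 0 0 0 0;-30 52 0 0 0 0 0;0 0 -0 0 0 0 0")

```text
time: 3.55
position: [0.4543, 0.0751, 0.5517]
tool_rot: [0.888, 0.459, -0.0, 0.0]
ft_force: [0.5, 0.7, -0.5]
grip_width: 0.0004
grip_force: 0.0
```

Call:
send_rows(deltas="0 0 50 0 0 0 0;0 0 50 0 0 0 0;0 0 50 0 0 0 0;0 0 50 0 0 0 0;0 0 0 0 0 0 0")

```text
time: 4.18
position: [0.4501, 0.0798, 0.3495]
tool_rot: [0.886, 0.463, -0.004, -0.003]
ft_force: [-1.6, -1.2, -0.6]
grip_width: 0.0004
grip_force: 0.0
```

```bash
python3 - <<'E'
from h import *
c=robot.camera("wrist"); im=c["image"][:,:,::-1].copy(); o=robot.get_obs(); print(o["time"],tob(o["position"]).round(1),o["tool_rot"].round(4))
for t in("board","tag_1","plug","objective_10_centre"):
    for r in robot.cut_out("wrist",t)[:4]:
        v,u=np.nonzero(r["region"]);d=c["depth"][v,u];P=np.array([tob(world(c,a,b,e)) for a,b,e in zip(u,v,d) if e>0])
        print(t,round(r["p"],2),[int(x) for x in r["box"]],"lo",np.percentile(P,2,0).round(1),"hi",np.percentile(P,98,0).round(1),"med",np.median(P,0).round(1))
for y in(-48,0,48):
    for b,col in(((-43,y,34),(0,0,255)),((47,y,18 if y>0 else 54),(0,255,0)),((-18.5 if y>=0 else -67.5,y,63),(255,0,0))):
        cv2.circle(im,tuple(int(q) for q in pix(c,tow(b))),3,col,-1)
cv2.imwrite("pics/w1.png",im)
E
```

```text
4.225 [-63.9   2.2 352. ] [ 0.8864  0.4629 -0.0012 -0.0009]
board 0.57 [281, 121, 372, 221] lo [-62.6 -69.3  12.5] hi [63.5 74.9 16.4] med [ 9.2 10.7 14.5]
tag_1 0.84 [295, 166, 318, 188] lo [-43.9 -11.9  36.7] hi [-15.5  17.9  66.8] med [-29.    3.1  53.5]
tag_1 0.74 [279, 197, 295, 224] lo [-68.7 -60.1  36.1] hi [-40.1 -29.7  67. ] med [-55.1 -44.2  52.9]
tag_1 0.59 [295, 130, 321, 151] lo [-43.8  35.6  35.6] hi [-15.3  66.   67.1] med [-28.9  50.9  53.2]
tag_1 0.18 [436, 162, 474, 185] lo [174.5  -6.4   9.5] hi [193.9  16.9  63. ] med [181.2   6.4  42.8]
plug 0.73 [347, 126, 373, 150] lo [32.5 35.2 16.3] hi [62.5 65.9 20.3] med [47.4 50.7 18.6]
plug 0.41 [298, 123, 322, 153] lo [-43.7  35.6  36.2] hi [-15.4  66.4  67.1] med [-28.9  51.3  53.2]
objective_10_centre 0.56 [347, 163, 368, 184] lo [35.8 -8.2 16.2] hi [56.6 14.9 55. ] med [43.5  6.2 42.9]
objective_10_centre 0.49 [293, 162, 318, 187] lo [-43.9 -22.2  14.6] hi [-8.1 18.3 66.7] med [-28.7   2.1  52.2]
```

View pics/w1.png

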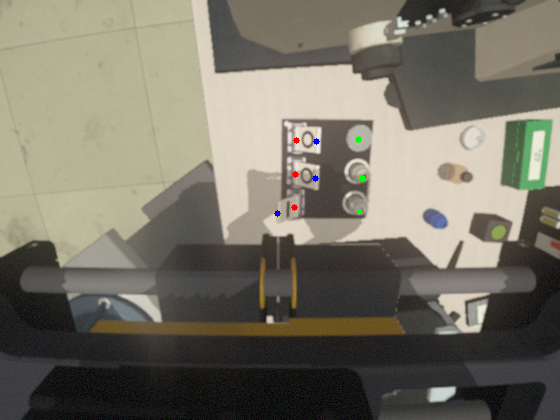

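Call:
send_rows(deltas="25 40 0 0 0 0 0;24 39 0 0 0 0 0;0 0 50 0 0 0 0;0 0 50 0 0 0 0;0 0 50 0 0 0 0;0 0 40 0 0 0 0;0 0 0 0 0 0 0;0 0 0 0 0 0 0;0 0 0 0 0 0 0")

```text
time: 5.55
position: [0.5473, 0.0736, 0.1647]
tool_rot: [0.887, 0.462, 0.002, 0.001]
ft_force: [0.3, -0.2, 0.7]
grip_width: 0.0007
grip_force: 0.0
```

```bash
python3 - <<'E'
from h import *
o=robot.get_obs(); print(o["time"],tob(o["position"]).round(1),o["tool_rot"].round(4),o["ft_force"])
c=robot.camera("wrist"); cv2.imwrite("pics/w2.png",c["image"][:,:,::-1])
for t in("tag_1","plug"):
    for r in robot.cut_out("wrist",t)[:4]:
        v,u=np.nonzero(r["region"]);d=c["depth"][v,u];P=np.array([tob(world(c,a,b,e)) for a,b,e in zip(u,v,d) if e>0])
        print(t,round(r["p"],2),[int(x) for x in r["box"]],"lo",np.percentile(P,2,0).round(1),"hi",np.percentile(P,98,0).round(1))
E
```

```text
5.55 [ 17.4  52.1 164.7] [0.8867 0.4624 0.0022 0.0013] [ 0.29221732 -0.23377846  0.65138201]
tag_1 0.98 [199, 202, 232, 244] lo [-43.3  35.8  35.7] hi [-14.8  66.6  66.9]
plug 0.66 [292, 191, 334, 234] lo [32.2 35.4 15.4] hi [63.2 66.9 20.1]
```

View pics/w2.png

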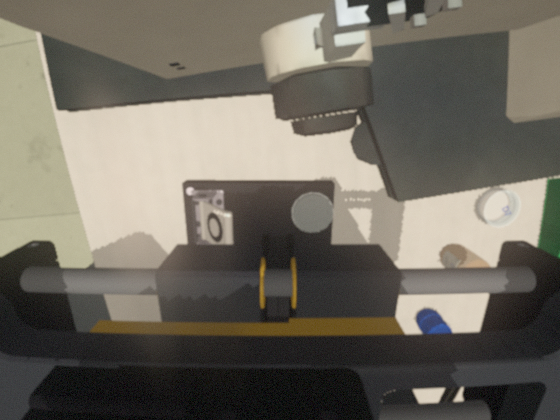

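Call:
send_rows(deltas="0 0 20 0 0 0 0;0 0 20 0 0 0 0;0 0 0 0 0 0 0;0 -5 0 0 0 0 0;0 -5 0 0 0 0 0;0 -5 0 0 0 0 0;0 -5 0 0 0 0 0;0 -5 0 0 0 0 0;0 -5 0 0 0 0 0;0 -5 0 0 0 0 0")

```text
time: 6.95
position: [0.5167, 0.0938, 0.1222]
tool_rot: [0.887, 0.462, -0.0, -0.0]
ft_force: [0.4, -0.1, 0.0]
grip_width: 0.0005
grip_force: 0.0
```

Call:
send_rows(deltas="0 -5 0 0 0 0 0;0 -5 0 0 0 0 0;0 -5 0 0 0 0 0;0 -5 0 0 0 0 0;0 0 0 0 0 0 0;0 0 0 0 0 0 0")

```text
time: 7.7
position: [0.5008, 0.1051, 0.1223]
tool_rot: [0.887, 0.462, 0.0, 0.0]
ft_force: [0.1, -0.4, -0.5]
grip_width: 0.0006
grip_force: 0.0
```

```bash
cat > look.py <<'E'
from h import *
import sys
o=robot.get_obs(); print(o["time"],tob(o["position"]).round(1),o["ft_force"].round(1))
for n in sys.argv[1:]:
  c=robot.camera(n); cv2.imwrite(f"pics/{n}_{o['time']:.2f}.png",c["image"][:,:,::-1])
  for r in robot.cut_out(n,"tag_1")[:4]:
    v,u=np.nonzero(r["region"]);d=c["depth"][v,u];P=np.array([tob(world(c,a,b,e)) for a,b,e in zip(u,v,d) if e>0])
    if len(P): print(n,round(r["p"],2),[int(x) for x in r["box"]],"lo",np.percentile(P,2,0).round(1),"hi",np.percentile(P,98,0).round(1))
E
python3 look.py wrist top
```

```text
7.7 [-38.7  51.1 122.3] [ 0.1 -0.4 -0.5]
wrist 0.7 [222, 222, 278, 242] lo [-68.3  54.5  35.7] hi [-39.9  67.1  67.3]
wrist 0.48 [271, 315, 292, 324] lo [-44.8 -13.1  35.5] hi [-32.    0.2  50.4]
```

Call:
send_rows(deltas="0 0 -30 0 0 0 0;0 0 -30 0 0 0 0;-32 -20 0 0 0 0 0;-32 -21 0 0 0 0 0;-32 -20 0 0 0 0 0;0 0 0 0 0 0 0;0 0 0 0 0 0 0")

```text
time: 8.78
position: [0.3969, 0.0611, 0.1825]
tool_rot: [0.887, 0.462, 0.001, 0.001]
ft_force: [-0.6, -0.2, -0.1]
grip_width: 0.0007
grip_force: 0.0
```

```bash
python3 look.py wrist top; ls pics
```

```text
8.775 [-98.4 -44.6 182.5] [-0.6 -0.2 -0.1]
wrist 0.93 [319, 67, 354, 116] lo [-68.8  35.2  36.3] hi [-40.3  65.8  67. ]
wrist 0.64 [313, 193, 346, 244] lo [-69.2 -61.1  17.2] hi [-39.9 -29.5  67. ]
wrist 0.6 [342, 136, 397, 186] lo [-44.1 -12.7  16.7] hi [-15.5  18.3  66.8]
top 0.72 [301, 215, 320, 231] lo [-44.  -14.   13.2] hi [-13.   17.6  65.9]
top 0.26 [296, 220, 319, 239] lo [-55.5 -15.8  12.1] hi [-16.8  21.1  65.5]
crop0.png
scene0.png
top0.png
top_7.70.png
top_8.78.png
w1.png
w2.png
wrist_7.70.png
wrist_8.78.png
```

Call:
send_rows(deltas="0 0 29 0 0 0 0;0 0 29 0 0 0 0;0 0 0 0 0 0 0;0 5 0 0 0 0 0;0 5 0 0 0 0 0;0 5 0 0 0 0 0;0 5 0 0 0 0 0;0 5 0 0 0 0 0;0 5 0 0 0 0 0;0 5 0 0 0 0 0")

```text
time: 10.22
position: [0.4245, 0.041, 0.1242]
tool_rot: [0.887, 0.462, -0.0, -0.0]
ft_force: [-0.7, 0.6, 0.0]
grip_width: 0.0006
grip_force: 0.0
```

Call:
send_rows(deltas="0 5 0 0 0 0 0;0 5 0 0 0 0 0;0 5 0 0 0 0 0;0 2 0 0 0 0 0;0 0 0 0 0 0 0;0 0 0 0 0 0 0")

```text
time: 10.98
position: [0.438, 0.0316, 0.1242]
tool_rot: [0.887, 0.462, -0.0, -0.0]
ft_force: [-1.5, 0.1, 0.4]
grip_width: 0.0005
grip_force: 0.0
```

```bash
python3 look.py wrist
```

```text
10.975 [-47.9 -45.1 124.2] [-1.5  0.1  0.4]
wrist 0.8 [283, 215, 338, 242] lo [-43.8 -43.   36.4] hi [-16.  -29.2  66.5]
wrist 0.66 [282, 141, 346, 205] lo [-43.7 -12.4  36.2] hi [-15.6  18.3  66.9]
wrist 0.65 [234, 44, 294, 112] lo [-68.3  35.7  36.3] hi [-40.5  65.7  67. ]
wrist 0.62 [255, 46, 455, 259] lo [-61.6 -57.1  13. ] hi [62.9 74.7 15.9]
```

R has fallen back. Retreat straight up, then move away from the row and look once more.

Call:
send_rows(deltas="0 0 -30 0 0 0 0;0 0 -50 0 0 0 0;0 0 -50 0 0 0 0;0 -40 -50 0 0 0 0;0 -40 0 0 0 0 0;0 0 0 0 0 0 0;0 0 0 0 0 0 0")

```text
time: 11.95
position: [0.3739, 0.0767, 0.3032]
tool_rot: [0.887, 0.463, 0.0, 0.0]
ft_force: [1.3, 0.1, 0.1]
grip_width: 0.0004
grip_force: 0.0
```

```bash
python3 look.py wrist; cp pics/wrist_1[12]*.png /tmp; cp $(ls -t pics/wrist_*.png|head -1) pics/final.png
```

```text
11.95 [-126.3  -45.1  303.2] [1.3 0.1 0.1]
wrist 0.78 [330, 87, 354, 116] lo [-68.6  36.   36. ] hi [-40.1  66.   67. ]
wrist 0.77 [344, 130, 380, 160] lo [-43.8 -12.4  35.6] hi [-16.7  17.9  67. ]
wrist 0.57 [339, 169, 375, 200] lo [-44.3 -61.   17.3] hi [-15.3 -29.6  66.8]
```

View pics/final.png

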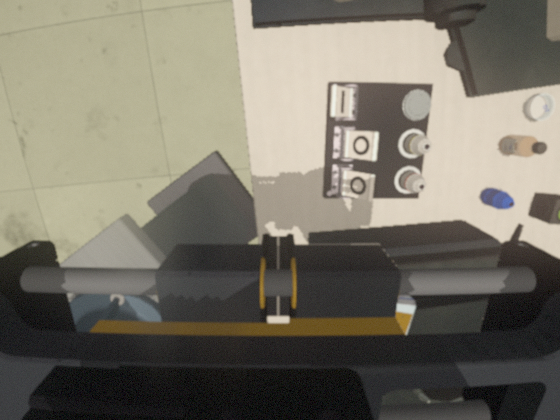

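The picture shows the plug's tag at (343,102) tipped forward with its bar up. Both objectives' tags, at (360,145) and (357,185), lean back with their rings shown. The objectives at (415,143) and (410,180) and the plug at (417,104) are in place.

```bash
python3 -c "
from rig import robot
print(robot.hand_in())"
```

```text
the job is handed in; nothing more can be done
None
```

The job is handed in: I tipped the plug's tag forward and the right-hand objective's tag back, left the middle tag alone as it was already right, and a last look showed all three tags reading correctly with the objectives and plug still in place.

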